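# Open the filling tank

### The job

Open the steel filling tank: unscrew the larger of the two black caps on its top, anticlockwise seen from above (about a third of a turn in all, so regrasp it once or twice), and lift it straight off. Set it down upright, grip knob up, flat on the floor of the shallow metal tray, lowering it all the way before letting go, and do not turn the smaller cap.

Things in the scene. Friction and masses are not known exactly. Their poses are not given: they have to be found in the camera images.
- cap: Black filler cap, the larger of the tank's two caps, loose, 80 to 150 g. Round skirt 60 mm wide, 0 to 27 mm high; on it a round grip knob 38 mm wide, 27 to 60 mm high: grip it from above at any yaw. Origin: centre of the skirt's underside; z up its axis; x to a small rib on the skirt (looks only). It turns easily, stays seated while turned, need not be followed upwards; 2 mm sideways play.
- port: Steel filler neck under the cap, 24 mm tall, upright on the flat tank top (190 x 260 mm, 110 mm above the bench). Origin: neck axis at tank top. Seated cap origin: 2 mm above. Cap yaw relative to neck: 0 tight, grows anticlockwise from above, starts 0.05 to 0.35 rad; held down below 1.85, free to lift from 2.0 to a stop at 2.55. Turning 2.1 rad (120 deg) from any start is right.
- breather (a joint): The smaller black cap on the tank, its axis 136 mm from the filler cap's: skirt 40 mm wide, knob 24 mm wide, top 43 mm above the tank's top (the filler cap's is 62 mm above). Not to be turned. Value: its turn in rad, 0 at the start.
- tray: Shallow aluminium tray, 208 (x) x 248 (y) x 24 mm high, open on top, fixed to the bench; walls and floor 4 mm thick. Origin: centre of its underside; x and y along its sides, z up. A loose rubber ring and a brass plug, up to 22 mm high, lie within 50 mm of its +x wall; the rest of its floor is clear.
Things that resemble listed ones, but are neither listed nor needed, are in the scene too. What is shaped like the cap but purple is not meant.

How it is judged:
On the way, in this order (a step that is already met when the one before it is completed fails the run):
1. the cap is unscrewed and lifted clear of the neck (z of cap in the frame of port above 0.045 m), for 0.1 s.
2. the cap is lowered upright into the tray, its underside within about 15 mm of the floor, while still held (x of cap in the frame of tray between -0.078 and 0.078 m and y of cap in the frame of tray between -0.098 and 0.098 m and z of cap in the frame of tray below 0.02 m and angle between cap's own z axis and vertical below 0.3 rad and contact force between the fingers and cap above 0.5 N), for 0.05 s.
At the end, for the whole second after the job is handed in: The filler cap stands at rest on the tray's floor, released, knob up within 10 degrees of upright, its underside within 8 mm of the floor and its centre inside the tray (within 78 mm along x and 98 mm along y of the tray's centre) (x of cap in the frame of tray between -0.078 and 0.078 m and y of cap in the frame of tray between -0.098 and 0.098 m and z of cap in the frame of tray below 0.012 m and angle between cap's own z axis and vertical below 0.17 rad and linear speed of cap below 0.02 m/s and contact force between the fingers and cap below 0.1 N); the robot touches nothing.
It fails at once if the smaller cap is turned by more than 0.4 rad (value of joint breather above 0.4 rad or value of joint breather below -0.4 rad).
It also fails if it takes over 53 s, if anything falls off the work surface, if the arm or the gripper's body presses on something with over 40 N, if the wrist force passes 120 N, or if a joint passes its speed limit or range.

### The arm

A 6-joint arm with a two-finger parallel gripper is mounted at the origin on the work surface. World frame = base frame: x ahead of the robot, y to its left, z up, the work surface at z = 0. Lengths are in m, angles in rad, forces in N, time in s.
With the tool pointing down it reaches from about 0.375 to 0.975 m from the base axis. Payload 3.8 kg.
Tool frame: the origin (TCP) lies on the centre line of the jaws, within the pads' length; the fingertips stand 25 mm ahead of it and the grasp point (between the pads) lies 6 mm ahead of it; z points along the fingers, y is the line along which they close (so a half turn about z gives the same grasp; the last joint's range is limited). The gripper opens to 85 mm and grips with 20 to 120 N. Pads are 22 mm wide; open, the fingers measure 114 mm over their backs; the gripper's body (76 mm by 85 mm) begins 54 mm behind the grasp point. The pads swing forward as they close: fully open they stand 13 mm farther back than shut.
Start: joints at [1.099, 0.264, 1.604, -0, 1.274, -0.037], TCP at [0.284, 0.612, 0.256] pointing down, gripper open.
Joint ranges: [-2.63, 2.63], [-0.94, 2.18], [0.31, 2.57], [-1.31, 4.45], [0, 2.66], [-2.55, 2.55]. Speed limits (rad/s): [2.57, 2.57, 3.14, 3.14, 3.14, 3.14].

### API

Orientations are given as a rotation vector (axis times angle).
In Python, from workcell import bot gives the robot as it stands. The module is installed in compiled form; this text tells all that it offers.
- The arm moves only by the tool play_rows, never from a script. Its argument "commands" is a list that holds one entry, the list of rows, each a list of 7 numbers: the shift along the tool's x, y, z as a fraction of full scale, then the turn, a rotation vector about the tool's x, y, z as a fraction of full scale, then the closure, from -1 (fully open) to 1 (shut). A call has 1 to 8 rows; each row is the pose to reach, as a shift and turn from the pose commanded when the call began, along the tool's axes at that moment, turning the shorter way round; what a row does not reach only later rows make up. Full scale, the value 1, is 60 cm for a shift and 180 degrees for a turn. A row lasts 1/10 s, in which the tool goes at most 50 mm and 8.59 degrees, less where a joint would pass 70% of its speed; a pose out of reach is approached as far as the arm can. A call with a number of a shift or a turn outside -1 to 1 is refused whole. A call with a gripper value outside its range is refused whole. The fingers move at their own pace and stop on an object; "force" is the grip in N (left out, the last holds). Time passes only in rows, so rows that repeat a pose let the fingers close. It gives the time, the measured TCP pose, the force, the opening and the grip force at its end, in the units of the state.
- bot.read_state(): the state, without advancing time (a new reading comes with each control period).
- bot.read_camera(name): name is "scene" or "top" or "wrist"; returns the picture (384x512x3 uint8, blue, green, red); there is no depth.
- bot.camera_params(name): a dict with "fov_y" (degrees; the focal length in pixels is half the picture's height over the tangent of half this angle, whatever the lens; pixels are square), "cx", "cy" (the principal point, pixels), "rvec" (rotation vector, rad) and "tvec" (3), from world to camera coordinates, as OpenCV has them. Camera axes: x right, y down, z forward; pixel columns grow to the right and rows downward; lengths in m; the calibration is good to about 2 mm. A picture is of the moment at which its call begins: read the wrist's pose just before it. camera_params takes no time and is no camera call; for the wrist camera it gives the pose at the moment of the call.
- bot.finish_job(): hands the job in; it is judged then, once.
The state is a dict: "time": time; "q": joint angles; "joint_vel": joint speeds; "joint_torque": joint torques, N m; "tool_pos": TCP position; "tcp_rot": TCP orientation; "wrist_force": force on the tool from outside, world axes, zero at the start; "torque": the same for the moment, N m; "width": opening from 0.0 (shut) to 1.0 (fully open); "grip_force": force on a finger pad.
Only numpy, scipy, OpenCV 4.12 (cv2) and the standard library are available. Lean on these libraries where they do the work, as an engineer would, in place of code of your own. Each camera call takes 0.05 s, during which the arm holds its last target. There are 200 camera calls.

## Working session

There is one attempt and no reset: what is moved stays moved. The work goes in short steps, Python scripts to look and compute and a tool call to move; the robot and the scene stay as the last step left them, time stands still between calls to the robot, and variables do not carry over. Pictures are saved under pics/ and viewed, at most 10 in all, crops included, and the job is handed in when it is done.

Besides the shell and the picture viewer there is one more tool, called as a command line: name --argument value ..., lists and objects as JSON in quotes. play_rows: Moves the arm, as the interface text tells. Its arguments: {"type":"object","properties":{"commands":{"type":"array"},"force":{"type":"number"}},"required":["commands"]}

```bash
mkdir -p pics; cat > h.py <<'E'
import numpy as np,cv2
from workcell import bot
from scipy.spatial.transform import Rotation as R
def cam(n):
    p=bot.camera_params(n); f=192/np.tan(np.radians(p['fov_y'])/2)
    return f,p['cx'],p['cy'],R.from_rotvec(p['rvec']).as_matrix(),np.array(p['tvec'])
def ray(c,u,v):
    f,cx,cy,M,t=c; d=M.T@np.array([(u-cx)/f,(v-cy)/f,1]); return -M.T@t,d/np.linalg.norm(d)
def atz(c,u,v,z):
    o,d=ray(c,u,v); return o+d*(z-o[2])/d[2]
def proj(c,P):
    f,cx,cy,M,t=c; q=M@np.array(P)+t; return cx+f*q[0]/q[2],cy+f*q[1]/q[2]
def tri(*rs):
    A=0;b=0
    for o,d in rs:
        K=np.eye(3)-np.outer(d,d);A=A+K;b=b+K@o
    return np.linalg.solve(A,b)
E
python3 - <<'E'
from h import *
print(bot.read_state())
for n in ['scene','top','wrist']:
    print(n,bot.camera_params(n)); cv2.imwrite(f'pics/{n}0.png',bot.read_camera(n))
a=cv2.imread('pics/scene0.png');b=cv2.imread('pics/top0.png')
E
```

```text
{'time': 0.0, 'q': array([ 1.09909877e+00,  2.64773801e-01,  1.60537536e+00,  7.23406804e-06,
        1.27370705e+00, -3.68922505e-02]), 'joint_vel': array([-0.00104041,  0.00089032, -0.00045659, -0.00072379,  0.00029005,
        0.0014212 ]), 'joint_torque': array([ 1.21938028e-04, -5.15097535e+01, -3.67318797e+01, -1.39286576e-04,
        1.25929451e-02,  1.38718255e-05]), 'tool_pos': array([0.28401951, 0.61159075, 0.25494732]), 'tcp_rot': array([-0.67750174, -3.06707751,  0.00343787]), 'wrist_force': array([ 0.5766015 , -0.08365201,  0.8354543 ]), 'torque': array([ 0.04677574, -0.01602191,  0.05701971]), 'grip_force': 0.0, 'width': 1.001133348116136}
scene {'fov_y': 48.98828433782864, 'cx': 249.41274946619208, 'cy': 186.76459310244172, 'rvec': array([ 1.19202667,  2.11174083, -1.13508406]), 'tvec': array([ 0.30995157, -0.18214658,  1.31467846])}
top {'fov_y': 50.87503409804024, 'cx': 255.58899447397772, 'cy': 188.463841167771, 'rvec': array([ 2.19183669, -2.17890783,  0.08262646]), 'tvec': array([-0.02322861,  0.59281044,  0.9053793 ])}
wrist {'fov_y': 71.21346878617494, 'cx': 254.1659008011, 'cy': 195.59259923415522, 'rvec': array([-2.41650412, -1.54336217, -0.23890774]), 'tvec': array([-0.67303596, -0.04019603,  0.37948687])}
```

View pics/scene0.png

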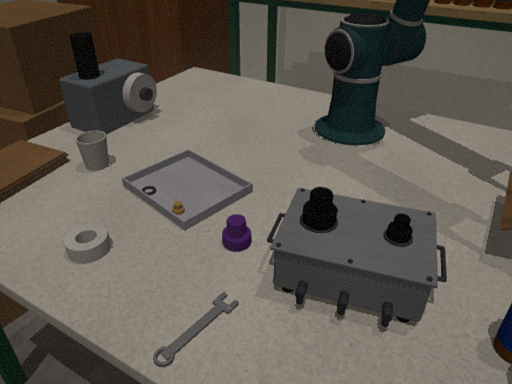

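View pics/top0.png

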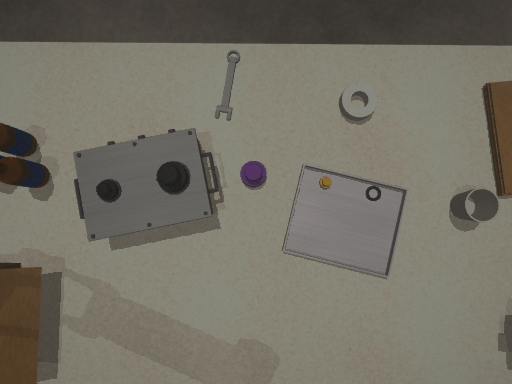

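The scene view shows the tank with two black caps at about (320,208) and (400,229), the purple decoy at (237,232) and the tray at (188,187). In the top view the caps are at (173,177) and (108,190), the purple one at (253,174), and the tray at (345,220) with the plug and ring near its far wall. Candidates are the black cap nearer the purple one (larger), the outer black cap (smaller, the breather) and the purple decoy. I'll confirm with one enlarged crop.

```bash
python3 - <<'E'
import cv2,numpy as np
a=cv2.imread('pics/scene0.png')[175:275,270:450];b=cv2.imread('pics/top0.png')[130:230,70:270]
z=lambda i:cv2.convertScaleAbs(cv2.resize(i,(800,300),interpolation=cv2.INTER_CUBIC),alpha=1.6,beta=15)
a=cv2.imread('pics/scene0.png')[180:255,275:475]
b=cv2.imread('pics/top0.png')[140:215,75:275]
cv2.imwrite('pics/crop1.png',np.vstack([z(a),z(b)]))
E
```

```text
(no output)
```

View pics/crop1.png

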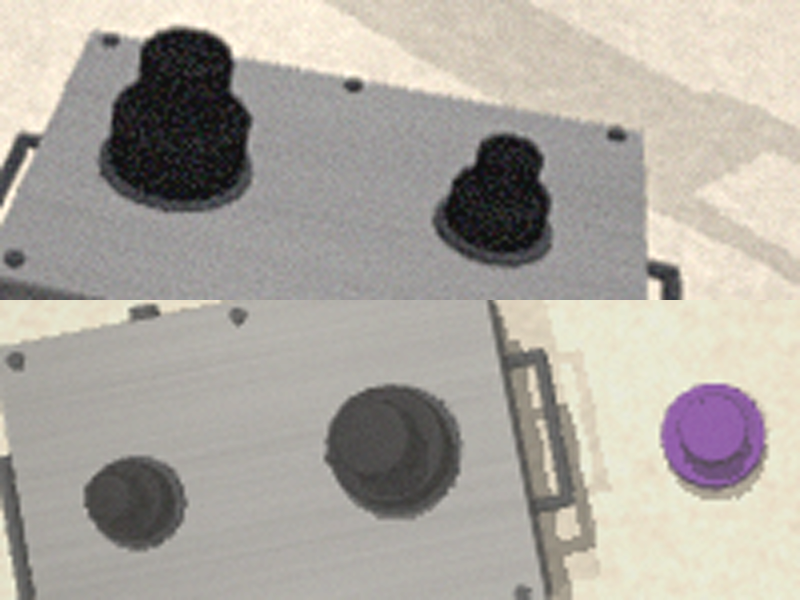

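The crop confirms it: the larger black cap, knob top at crop (375,437) in the top view and about (186,55) in the scene view, is the filler cap. The smaller black one is the breather and the purple one stands on the bench.

```bash
python3 - <<'E'
from h import *
S,T=cam('scene'),cam('top')
o=-S[3].T@S[4];print('cams',o,-T[3].T@T[4])
k=tri(ray(T,168.4,173.9),ray(S,321.1,193.4)); print('cap top',k, atz(T,168.4,173.9,.172))
d=o-k;print('sin elev',d[2]/np.linalg.norm(d))
k=tri(ray(T,102.8,187.6),ray(S,402.4,217.9)); print('breather',k)
for a,b in zip([(304,167),(406,187),(388,275),(284,252)],[(185,223),(124,184),(188,153),(251,186)]):
    print('tray',tri(ray(T,*a),ray(S,*b)),atz(T,*a,.024))
print('purple',atz(T,253,174,.06))
st=bot.read_state();M=R.from_rotvec(st['tcp_rot']).as_matrix();print(M.round(3))
W=cam('wrist');print('wcam in tool',M.T@(-W[3].T@W[4]-st['tool_pos']));print((M.T@W[3].T).round(3))
E
```

```text
cams [1.18155982 0.35742394 0.57774677] [ 0.52524517 -0.01759748  0.9462998 ]
cap top [0.60922628 0.15086565 0.1667561 ] [0.60906546 0.14882028 0.172     ]
sin elev 0.559730578808293
breather [0.5829514  0.2845908  0.14925684]
tray [ 0.64500255 -0.13291438  0.01026227] [ 0.6429505  -0.13080168  0.024     ]
tray [ 0.59749695 -0.36860349  0.00566994] [ 0.59821137 -0.36471267  0.024     ]
tray [ 0.3959194  -0.32316741  0.00965646] [ 0.39869146 -0.31977037  0.024     ]
tray [ 0.44774631 -0.08609315  0.00972249] [ 0.44884814 -0.08491238  0.024     ]
purple [ 0.62210909 -0.01373249  0.06      ]
[[-0.907  0.421 -0.001]
 [ 0.421  0.907 -0.002]
 [ 0.    -0.002 -1.   ]]
wcam in tool [ 0.07841513 -0.00044821 -0.11638017]
[[ 0.    -0.952 -0.307]
 [ 1.     0.001 -0.001]
 [ 0.001 -0.307  0.952]]
```

play_rows --commands '[[[-0.05,-0.029,-0.02,0,0,0.03,-1],[-0.12,-0.069,-0.03,0,0,0.075,-1],[-0.2,-0.115,-0.04,0,0,0.12,-1],[-0.28,-0.161,-0.05,0,0,0.165,-1],[-0.36,-0.207,-0.058,0,0,0.21,-1],[-0.44,-0.254,-0.058,0,0,0.255,-1],[-0.51,-0.294,-0.058,0,0,0.3,-1],[-0.58,-0.335,-0.058,0,0,0.345,-1]]]' --force 50

```text
time: 0.95
tool_pos: [0.5048, 0.2976, 0.291]
tcp_rot: [2.169, 2.272, 0.0]
wrist_force: [0.5, 1.0, -0.2]
width: 1.003
grip_force: 0.0
```

```bash
cat >> h.py <<'E'
def go(x,y,z):
    """shift to a world point, and yaw info, in move units"""
    st=bot.read_state();M=R.from_rotvec(st['tcp_rot']).as_matrix()
    print('t',round(st['time'],2),'pos',st['tool_pos'].round(4),'q1,q6',st['q'][[0,5]].round(3),'F',st['wrist_force'].round(1),'w',round(st['width'],3),'g',round(st['grip_force'],1),'z',M[:,2].round(3),'yaw x',np.degrees(np.arctan2(M[1,0],M[0,0])).round(1))
    print('units',(M.T@(np.array([x,y,z])-st['tool_pos'])/.6).round(4))
E
python3 -c "
from h import *
go(.609,.149,.29)"
```

```text
t 0.95 pos [0.5048 0.2976 0.291 ] q1,q6 [0.49  0.444] F [ 0.5  1.  -0.2] w 1.003 g 0.0 z [ 0.  0. -1.] yaw x 92.7
units [-0.2554  0.162   0.0017]
```

play_rows --commands '[[[-0.07,0.045,0,0,0,0.045,-1],[-0.13,0.083,0,0,0,0.09,-1],[-0.18,0.115,0,0,0,0.135,-1],[-0.22,0.14,0,0,0,0.18,-1],[-0.245,0.155,0.001,0,0,0.225,-1],[-0.255,0.162,0.002,0,0,0.265,-1],[-0.255,0.162,0.002,0,0,0.275,-1],[-0.255,0.162,0.002,0,0,0.275,-1]]]'

```text
time: 1.75
tool_pos: [0.609, 0.1511, 0.2892]
tcp_rot: [-2.918, -1.162, 0.002]
wrist_force: [-1.0, -0.2, 0.1]
width: 0.998
grip_force: 0.0
```

```bash
python3 - <<'E'
from h import *
go(.609,.149,.29)
W=cam('wrist');i=bot.read_camera('wrist');np.save('w1.npy',np.array(list(W),dtype=object),allow_pickle=True)
print(proj(W,(.609,.149,.172)))
cv2.imwrite('pics/w1.png',cv2.convertScaleAbs(i,alpha=1.5,beta=15))
E
```

```text
t 1.75 pos [0.609  0.1511 0.2892] q1,q6 [0.204 1.016] F [-1.  -0.2  0.1] w 0.998 g 0.0 z [-0.001 -0.    -1.   ] yaw x 43.4
units [-0.0025  0.0025 -0.0013]
(np.float64(255.30977136460686), np.float64(199.91481899619123))
```

View pics/w1.png

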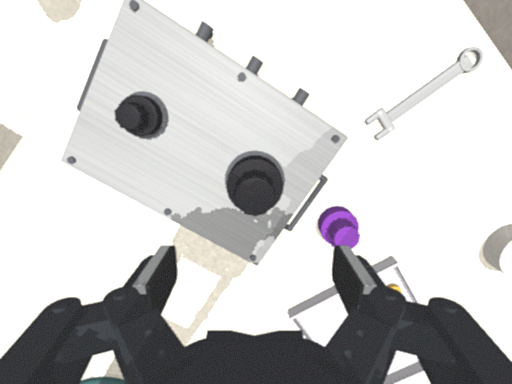

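The wrist view shows the larger cap at about (256,190), the breather at (140,116) and purple at (340,228). I'll enlarge it with the darks stretched.

```bash
python3 - <<'E'
import cv2,numpy as np
a=cv2.imread('pics/w1.png')[140:230,205:310].astype(float); a=np.clip((a-15)*4,0,255).astype('uint8')
b=cv2.imread('pics/top0.png')[155:200,150:200].astype(float); b=np.clip((b-20)*2.2,0,255).astype('uint8')
z=lambda i,h,w:cv2.resize(i,(w,h),interpolation=cv2.INTER_CUBIC)
im=np.zeros((450,800,3),'uint8');im[:360,:420]=z(a,360,420);im[:315,430:780]=z(b,315,350)
cv2.imwrite('pics/crop2.png',im)
E
```

```text
(no output)
```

View pics/crop2.png

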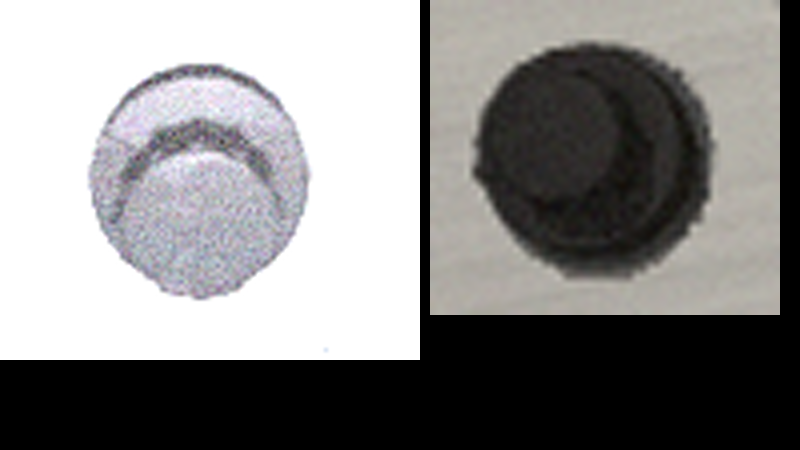

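The wrist crop shows the knob top centred at (201,221), which is image (254.9,194.9). The top-camera crop shows it at about (552,138), which is image (167.1,174.2).

```bash
python3 - <<'E'
from h import *
W=tuple(np.load('w1.npy',allow_pickle=True));W=(*W[:3],np.array(W[3],float),np.array(W[4],float));T,S=cam('top'),cam('scene')
w=ray(W,254.9,194.9);t=ray(T,167.1,174.2);s=ray(S,321.1,193.0)
print(tri(w,t),tri(w,s),tri(w,t,s)); 
for z in(.166,.172):print(atz(W,254.9,194.9,z),atz(T,167.1,174.2,z),atz(S,321.1,193,z))
E
```

```text
[0.60998317 0.15193468 0.16600854] [0.61168454 0.15240467 0.16976833] [0.60997522 0.15195768 0.16806565]
[0.61086918 0.15127215 0.166     ] [0.60911389 0.15262035 0.166     ] [0.60641956 0.15081848 0.166     ]
[0.61225698 0.15261119 0.172     ] [0.608469   0.15131148 0.172     ] [0.61480054 0.15382915 0.172     ]
```

play_rows --commands '[[[0.003,0,0.04,0,0,0,-1],[0.003,0,0.09,0,0,0,-1],[0.003,0,0.125,0,0,0,-1],[0.003,0,0.135,0,0,0,-1],[0.003,0,0.135,0,0,0,-1]]]'

```text
time: 2.3
tool_pos: [0.6095, 0.1531, 0.2076]
tcp_rot: [-2.917, -1.165, 0.004]
wrist_force: [-0.7, 0.9, 0.7]
width: 1.0
grip_force: 0.0
```

```bash
python3 - <<'E'
from h import *
go(.6105,.152,.168)
E
```

```text
t 2.3 pos [0.6095 0.1531 0.2076] q1,q6 [0.206 1.017] F [-0.7  0.9  0.7] w 1.0 g 0.0 z [-0.003 -0.001 -1.   ] yaw x 43.5
units [0.0002 0.0025 0.066 ]
```

play_rows --commands '[[[0,0.0025,0.03,0,0,0,-1],[0,0.0025,0.055,0,0,0,-1],[0,0.0025,0.065,0,0,0,-1],[0,0.0025,0.065,0,0,0,-1]]]'

```text
time: 2.7
tool_pos: [0.6108, 0.1518, 0.169]
tcp_rot: [-2.918, -1.164, 0.003]
wrist_force: [-0.1, 0.5, -0.8]
width: 1.005
grip_force: 0.0
```

play_rows --commands '[[[0,0,0,0,0,0,0.3],[0,0,0,0,0,0,0.6],[0,0,0,0,0,0,1],[0,0,0,0,0,0,1],[0,0,0,0,0,0,1],[0,0,0,0,0,0,1]]]' --force 50

```text
time: 3.3
tool_pos: [0.6122, 0.152, 0.171]
tcp_rot: [2.918, 1.164, 0.003]
wrist_force: [0.6, 0.3, 5.6]
width: 0.43
grip_force: 50.6
```

```bash
python3 - <<'E'
from h import *
go(.6105,.152,.168)
E
```

```text
t 3.3 pos [0.6122 0.152  0.171 ] q1,q6 [0.204 1.016] F [0.6 0.3 5.6] w 0.43 g 50.6 z [ 0.002  0.    -1.   ] yaw x 43.5
units [-0.002  -0.0019  0.0049]
```

play_rows --commands '[[[0,0,-0.003,0,0,-0.03,1],[0,0,-0.003,0,0,-0.075,1],[0,0,-0.003,0,0,-0.12,1],[0,0,-0.003,0,0,-0.165,1],[0,0,-0.003,0,0,-0.21,1],[0,0,-0.003,0,0,-0.255,1],[0,0,-0.003,0,0,-0.3,1],[0,0,-0.003,0,0,-0.345,1]]]'

```text
time: 4.1
tool_pos: [0.6111, 0.1517, 0.171]
tcp_rot: [-1.892, -2.507, 0.001]
wrist_force: [0.3, 0.2, -0.6]
width: 0.43
grip_force: 50.2
```

play_rows --commands '[[[0,0,0,0,0,-0.045,1],[0,0,0,0,0,-0.09,1],[0,0,0,0,0,-0.135,1],[0,0,0,0,0,-0.18,1],[0,0,0,0,0,-0.225,1],[0,0,0,0,0,-0.27,1],[0,0,0,0,0,-0.31,1],[0,0,0,0,0,-0.335,1]]]'

```text
time: 4.9
tool_pos: [0.6105, 0.152, 0.1711]
tcp_rot: [-0.38, -3.116, -0.0]
wrist_force: [-4.1, 1.3, 3.0]
width: 0.431
grip_force: 50.4
```

```bash
python3 - <<'E'
from h import *
go(.6105,.152,.168);print(bot.read_state()['torque'])
E
```

```text
t 4.9 pos [0.6105 0.152  0.1711] q1,q6 [ 0.204 -1.125] F [-4.1  1.3  3. ] w 0.431 g 50.4 z [-0.002  0.    -1.   ] yaw x 166.1
units [-0.      0.      0.0051]
[ 0.33663608  0.5458926  -0.1256925 ]
```

play_rows --commands '[[[0,0,-0.005,0,0,0,1],[0,0,-0.012,0,0,0,1],[0,0,-0.02,0,0,0,1],[0,0,-0.02,0,0,0,1]]]'

```text
time: 5.3
tool_pos: [0.6113, 0.1518, 0.1843]
tcp_rot: [-0.387, -3.117, 0.0]
wrist_force: [-2.7, -0.3, -0.1]
width: 0.427
grip_force: 51.2
```

play_rows --commands '[[[0,0,-0.03,0,0,0,1],[0,0,-0.07,0,0,0,1],[0,0,-0.11,0,0,0,1],[0,0,-0.14,0,0,0,1],[0,0,-0.15,0,0,0,1],[0,0,-0.15,0,0,0,1]]]'

```text
time: 5.9
tool_pos: [0.6125, 0.1519, 0.2753]
tcp_rot: [0.386, 3.114, 0.002]
wrist_force: [0.7, -0.8, -1.3]
width: 0.426
grip_force: 51.1
```

```bash
python3 - <<'E'
from h import *
go(.493,-.218,.274)
a=bot.read_camera('scene')[100:300,100:450];b=bot.read_camera('wrist')
cv2.imwrite('pics/lift.png',cv2.convertScaleAbs(np.vstack([cv2.resize(a,(525,300)),cv2.resize(b,(525,300))]),alpha=1.7,beta=20))
E
```

```text
t 5.9 pos [0.6125 0.1519 0.2753] q1,q6 [ 0.204 -1.12 ] F [ 0.7 -0.8 -1.3] w 0.426 g 51.1 z [ 0.004  0.001 -1.   ] yaw x 165.9
units [ 0.0427 -0.6464  0.0011]
```

View pics/lift.png

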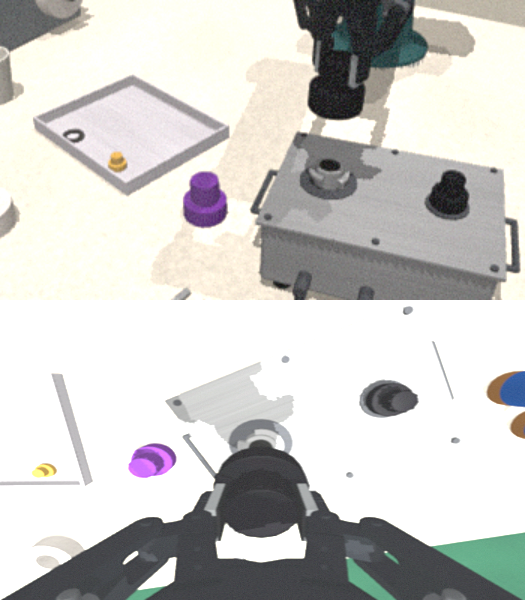

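The cap is off the neck (bare in the scene half at (328,175)) and hangs upright in the fingers. The tray is clear apart from the plug and ring by its +x wall. I'll carry it over now.

play_rows --commands '[[[0.003,-0.05,0,0,0,0,1],[0.009,-0.13,0,0,0,0,1],[0.014,-0.21,0,0,0,0,1],[0.019,-0.29,0,0,0,0,1],[0.024,-0.37,0,0,0,0,1],[0.03,-0.45,0,0,0,0,1],[0.035,-0.53,0,0,0,0,1],[0.04,-0.6,0,0,0,0,1]]]'

```text
time: 6.8
tool_pos: [0.4986, -0.1932, 0.2719]
tcp_rot: [-0.387, -3.115, -0.0]
wrist_force: [0.4, 0.3, -1.2]
width: 0.429
grip_force: 51.1
```

play_rows --commands '[[[0.003,-0.03,0.01,0,0,0,1],[0.003,-0.046,0.05,0,0,0,1],[0.003,-0.046,0.12,0,0,0,1],[0.003,-0.046,0.19,0,0,0,1],[0.003,-0.046,0.25,0,0,0,1],[0.003,-0.046,0.28,0,0,0,1],[0.003,-0.046,0.29,0,0,0,1],[0.003,-0.046,0.29,0,0,0,1]]]'

```text
time: 7.6
tool_pos: [0.4906, -0.2172, 0.0978]
tcp_rot: [-0.386, -3.114, -0.002]
wrist_force: [-0.8, -0.7, -2.3]
width: 0.43
grip_force: 51.1
```

```bash
python3 - <<'E'
from h import *
go(.493,-.218,.063)
a=bot.read_camera('scene')[120:240,90:290];b=bot.read_camera('top')[140:290,260:460]
cv2.imwrite('pics/low.png',cv2.convertScaleAbs(np.vstack([cv2.resize(a,(480,288)),cv2.resize(b,(400,300)) if 0 else cv2.resize(b,(480,300))]),alpha=1.7,beta=20))
E
```

```text
t 7.6 pos [ 0.4906 -0.2172  0.0978] q1,q6 [-0.463 -1.788] F [-0.8 -0.7 -2.3] w 0.43 g 51.1 z [-0.003  0.002 -1.   ] yaw x 165.9
units [-0.0044 -0.0004  0.058 ]
```

View pics/low.png

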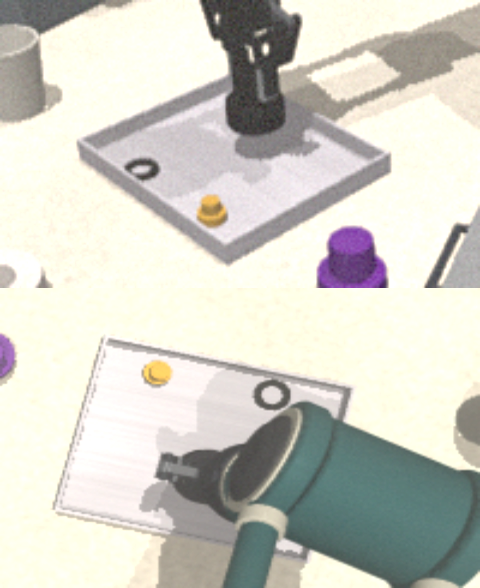

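The cap hangs upright over the clear part of the tray, away from the plug and ring.

play_rows --commands '[[[0,0,0.02,0,0,0,1],[0,0,0.038,0,0,0,1],[0,0,0.047,0,0,0,1],[0,0,0.052,0,0,0,1],[0,0,0.052,0,0,0,1]]]'

```text
time: 8.2
tool_pos: [0.4914, -0.2175, 0.0677]
tcp_rot: [-0.386, -3.117, -0.001]
wrist_force: [0.0, 0.0, -1.6]
width: 0.429
grip_force: 51.1
```

play_rows --commands '[[[0,0,0.002,0,0,0,1],[0,0,0.004,0,0,0,1],[0,0,0.006,0,0,0,1],[0,0,0.006,0,0,0,1]]]'

```text
time: 8.6
tool_pos: [0.4919, -0.2178, 0.0648]
tcp_rot: [-0.386, -3.118, 0.0]
wrist_force: [0.1, 0.4, -0.4]
width: 0.426
grip_force: 51.1
```

play_rows --commands '[[[0,0,0.001,0,0,0,1],[0,0,0.002,0,0,0,1],[0,0,0.003,0,0,0,1],[0,0,0.003,0,0,0,1]]]'

```text
time: 9.0
tool_pos: [0.4919, -0.2178, 0.063]
tcp_rot: [0.386, 3.118, -0.0]
wrist_force: [0.1, 0.1, -0.9]
width: 0.424
grip_force: 51.2
```

play_rows --commands '[[[0,0,0.0015,0,0,0,1],[0,0,0.003,0,0,0,1],[0,0,0.003,0,0,0,1]]]'

```text
time: 9.3
tool_pos: [0.4921, -0.2179, 0.0629]
tcp_rot: [-0.386, -3.118, -0.0]
wrist_force: [-4.0, 2.5, 10.6]
width: 0.429
grip_force: 52.6
```

Contact with the tray floor came at the predicted height. I'll ease off slightly, release and rise.

play_rows --commands '[[[0,0,-0.002,0,0,0,1],[0,0,-0.002,0,0,0,0.0],[0,0,-0.002,0,0,0,-0.5],[0,0,-0.002,0,0,0,-1],[0,0,-0.002,0,0,0,-1],[0,0,-0.002,0,0,0,-1]]]'

```text
time: 9.9
tool_pos: [0.4919, -0.2178, 0.0623]
tcp_rot: [-0.386, -3.118, -0.0]
wrist_force: [0.7, 1.3, -0.3]
width: 1.001
grip_force: 0.0
```

play_rows --commands '[[[0,0,-0.02,0,0,0,-1],[0,0,-0.07,0,0,0,-1],[0,0,-0.14,0,0,0,-1],[0,0,-0.21,0,0,0,-1],[0,0,-0.28,0,0,0,-1],[0,0,-0.3,0,0,0,-1],[0,0,-0.3,0,0,0,-1]]]'

```text
time: 10.6
tool_pos: [0.4936, -0.2186, 0.2465]
tcp_rot: [0.385, 3.111, -0.004]
wrist_force: [0.1, 0.2, 0.8]
width: 1.0
grip_force: 0.0
```

```bash
python3 - <<'E'
from h import *
go(.493,-.218,.063)
a=bot.read_camera('scene')[120:240,90:290];b=bot.read_camera('wrist')
cv2.imwrite('pics/end.png',cv2.convertScaleAbs(np.vstack([cv2.resize(a,(400,240)),cv2.resize(b,(400,300))]),alpha=1.5,beta=20))
E
```

```text
t 10.6 pos [ 0.4936 -0.2186  0.2465] q1,q6 [-0.463 -1.788] F [0.1 0.2 0.8] w 1.0 g 0.0 z [ 0.006 -0.003 -1.   ] yaw x 165.9
units [0.0034 0.0012 0.3057]
```

View pics/end.png

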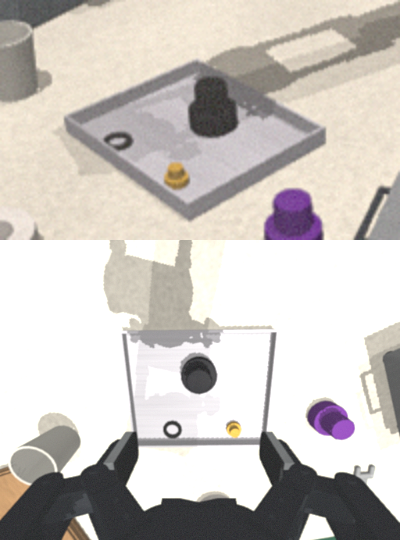

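The cap stands upright on the tray floor, released, at about (213,108) in the scene half.

```bash
python3 -c "
from workcell import bot
print(bot.finish_job())"
```

```text
the job is handed in; nothing more can be done
None
```

The filler cap is unscrewed, lifted off and standing upright on the tray floor, released, with the gripper clear above it; I never touched the smaller cap, and I handed the job in at about 10.7 s without a verdict coming back.

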